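# Space the last tile and hold it flush

### The job

The strip of tiles on the plywood panel has one tile still loose, the blue one with the yellow dot: take the orange spacer out of the kit drawer and slide it upright, down to the bed, into whichever joint beside the loose tile is already wide enough for it, without shifting the tile to make room. Then press the tile along the row so that it closes up flush on the spacer, lying flat and in line with its neighbours, and finish with the gripper still holding it pressed there. The kit drawer must be pushed home until it clicks in by the time you finish, and the glue jar, the glasses case and the puppet head stay where they are.

Things in the scene. Friction and masses are not known exactly. Their poses are not given: they have to be found in the camera images.
- spacer_center (a point): Orange plastic joint spacer, an upright plate 10 mm thick (its y), 45 mm tall (z): blade 44 mm long (x) and 20 mm tall, with a grip tab 28 mm long and 25 mm tall above; 25 g. This point is its centre, 22.5 mm above its foot. At first it stands loosely in a slotted rack (13 mm slot, rails 10 mm tall) in the open drawer, its x along the drawer's travel. In place it stands on the bed.
- tile_center (a point): The loose tile: blue glazed, yellow dot, 60 x 60 x 10 mm, about 90 g. The point is its centre (5 mm above its underside), axes along its edges, z up. It lies loose on the bed in the bay and slides; its two edges across the row (facing the bay's +x and -x) are free and can be gripped, the other two face the neighbouring set tiles.
- bay (a point): Centre of the bay, on the bed surface. Axes: y along the row of tiles, x across it, z up. The fixed set tiles either side have their edges at y = -40 and +40 mm, so the 60 mm tile leaves 20 mm of joint in all: about 16 mm on one side and 4 mm on the other at the start (which side varies).
- panel: Fixed plywood panel 150 x 290 mm, its bed surface 12 mm above the table, with the row of set tiles (60 x 60 x 10 mm, row centre line at x = 0). The bed is bare for 45 mm on either side of the row. Origin under its centre; the bay's centre is 35 mm along its +y. One joint between set tiles is grouted.
- kit_drawer_front (a point): Centre of the outer face of the drawer's flat blue front (150 wide, 58 tall, 10 mm thick); x points into the box (the way to push), z up. Tray behind: 118 mm wide inside, floor 22 mm below this point, sides 23 mm tall. The spacer's rack runs along x, 15 to 93 mm behind this point; a cross wall 22 mm tall stands at 108 mm. The wooden kit box (200 deep, 152 wide, 70 mm tall) is fixed.
- kit_drawer (a joint): How far the kit drawer is pulled out, m: 0 is home. A ball catch resists by about 3 N from 12 to 5 mm and then snaps the drawer home; otherwise it slides with about 1 N and stays where it is left.
- tile: The loose tile again, by its underside centre (same axes as tile_center).
- spacer: The spacer again, by the centre of its foot (same axes as spacer_center).
- glue_jar: White jar with a red lid, 52 mm across, 65 mm tall, origin at its underside. Leave alone.
- glasses_case: Black spectacle case 60 x 150 x 34 mm, origin at its underside. Leave alone.
- puppet_head: Wooden puppet head with a yellow hat on a round stand 90 mm across, 170 mm tall, origin at its underside. Leave alone.

How it is judged:
By the outcome, as a careful person would: the job done as asked, in the order asked, and still so for the second after the job is handed in, while the arm keeps its last pose, push and grip.
It also fails if it takes over 64 s, if anything falls off the work surface, if the arm or the gripper's body presses on something with over 40 N, if the wrist force passes 120 N, or if a joint passes its speed limit or range.

### The arm

A 6-joint arm with a two-finger parallel gripper is mounted at the origin on the work surface. World frame = base frame: x ahead of the robot, y to its left, z up, the work surface at z = 0. Lengths are in mm, angles in degrees, forces in N, time in s.
With the tool pointing down it reaches from about 350 to 850 mm from the base axis. Payload 8.1 kg.
Tool frame: the origin (TCP) lies between the finger pads; the fingertips stand 11 mm ahead of it and the grasp point (between the pads) lies 8 mm behind it; z points along the fingers, y is the line along which they close (so a half turn about z gives the same grasp; the last joint's range is limited). The gripper opens to 85 mm and grips with 20 to 120 N. Pads are 22 mm wide; open, the fingers measure 114 mm over their backs; the gripper's body (76 mm by 85 mm) begins 54 mm behind the grasp point. The pads swing forward as they close: fully open they stand 13 mm farther back than shut.
Start: joints at [58.992, 7.471, 85.268, -0, 87.261, -4.893], TCP at [264.089, 538.76, 242.292] pointing down, gripper open.
Joint ranges: [-169.43, 169.43], [-51.17, 129.36], [1.28, 143.12], [-76.62, 256.62], [0, 156.53], [-152.29, 152.29]. Speed limits (degrees/s): [136.94, 136.94, 159.86, 180, 180, 180].

### API

Orientations are given as [roll, pitch, yaw] about the fixed x, y, z axes, in that order (R = Rz(yaw) Ry(pitch) Rx(roll)).
In Python, from bench import r, snapshot, get_calibration gives the robot as it stands.
- The arm moves only by the tool step_arm, never from a script. Its argument "rows" is a list of rows, each a list of 2 entries, a list of its own where there are three numbers: the shift along the tool's x, y, z in mm, then the turn about the tool's z in degrees. In form: [[[tx, ty, tz], yaw], ...]. A call has 1 to 12 rows; each row is the pose to reach, as a shift and turn from the pose commanded when the call began, along the tool's axes at that moment; what a row does not reach only later rows make up. A row lasts 1/10 s, in which the tool goes at most 50 mm and 8.59 degrees, less where a joint would pass 70% of its speed; a pose out of reach is approached as far as the arm can. A call with a gripper value outside its range is refused whole. "fingers" is the opening, from 0 (shut) to 1 (fully open), set as the call begins (left out, the last holds). The fingers move at their own pace and stop on an object; "squeeze" is the grip in N (left out, the last holds). Time passes only in rows, so rows that repeat a pose let the fingers close. It gives the time, the measured TCP pose, the force, the opening and the grip force at its end, in the units of the state.
- r.sense(): the state, without advancing time (a new reading comes with each control period).
- snapshot(name): name is "side" or "top"; returns the picture (480x640x3 uint8, blue, green, red); there is no depth.
- get_calibration(name): a dict with "fovy" (degrees; the focal length in pixels is half the picture's height over the tangent of half this angle, whatever the lens; pixels are square), "cx", "cy" (the principal point, pixels), "dist" ([k1, k2, p1, p2, k3] as OpenCV has them; the pictures are not rectified), "eye" and "orientation" of the camera in the world. Camera axes: x right, y up, looking along -z (the intrinsics and any distortion apply to the point x, -y, -z); pixel columns grow to the right and rows downward; lengths in mm; the calibration is good to about 2 mm. A picture is of the moment at which its call begins. get_calibration takes no time and is no camera call.
- r.hand_in(): hands the job in; it is judged then, once.
The state is a dict: "time": time; "joint_pos": joint angles; "qd": joint speeds; "joint_efforts": joint torques, N m; "tool_pos": TCP position; "tcp_rot": TCP orientation; "ft_force": force on the tool from outside, world axes, zero at the start; "wrist_torque": the same for the moment, N m; "finger_gap": finger opening in mm; "grip_force": force on a finger pad.
Only numpy, scipy, OpenCV 4.12 (cv2) and the standard library are available. Lean on these libraries where they do the work, as an engineer would, in place of code of your own. Each camera call takes 0.05 s, during which the arm holds its last target. There are 200 camera calls.

## Working session

There is one attempt and no reset: what is moved stays moved. The work goes in short steps, Python scripts to look and compute and a tool call to move; the robot and the scene stay as the last step left them, time stands still between calls to the robot, and variables do not carry over. Pictures are saved under pics/ and viewed, at most 10 in all, crops included, and the job is handed in when it is done.

Besides the shell and the picture viewer there is one more tool, called after ">>>" as name(argument=value, ...), one argument or row to a line, values as JSON. step_arm: Moves the arm, as the interface text tells. Its arguments: {"type":"object","properties":{"rows":{"type":"array"},"fingers":{"type":"number"},"squeeze":{"type":"number"}},"required":["rows"]}

```bash
mkdir -p pics; ls
python3 - <<'E'
from bench import r, snapshot, get_calibration
import cv2
for n in("top","side"):
    cv2.imwrite(f"pics/{n}0.png",snapshot(n)); print(get_calibration(n))
s=r.sense(); print(s)
E
```

```text
pics
{'fovy': 47.995212854473216, 'cx': 319.31228703153147, 'cy': 240.48364305733665, 'dist': array([0.05257086, 0.        , 0.        , 0.        , 0.        ]), 'eye': array([ 521.04570638,  -28.07068978, 1084.496429  ]), 'orientation': array([  4.94690199,  -0.72070911, -89.90621136])}
{'fovy': 57.73550882447999, 'cx': 311.734253052229, 'cy': 229.0470131589939, 'dist': array([-0.05424001,  0.        ,  0.        ,  0.        ,  0.        ]), 'eye': array([368.21545703, 516.96353888, 637.98808725]), 'orientation': array([  47.21345006,   -1.15400075, -152.30391445])}
{'time': 0.1, 'joint_pos': array([ 5.89930502e+01,  7.51272646e+00,  8.53226494e+01, -1.77883291e-05,
        8.72619310e+01, -4.89320958e+00]), 'qd': array([-0.06011595, -0.05751432, -0.06282919, -0.06678844,  0.02327799,
        0.06055091]), 'joint_efforts': array([ 1.02745445e-03, -5.70956755e+01, -5.01935649e+01, -2.33518458e-04,
        8.39673827e-03, -3.74583249e-05]), 'tool_pos': array([263.82767863, 538.35222684, 241.33277777]), 'tcp_rot': array([-1.79903046e+02, -8.28245290e-03,  1.53886254e+02]), 'ft_force': array([-0.42184992, -0.85841523,  0.10325743]), 'wrist_torque': array([ 0.00541821, -0.00888909, -0.04128922]), 'grip_force': 0.0, 'finger_gap': 85.08564096236512}
```

View pics/top0.png

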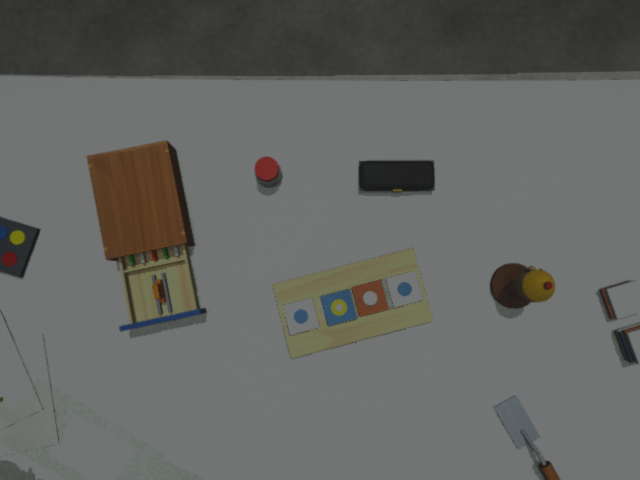

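View pics/side0.png

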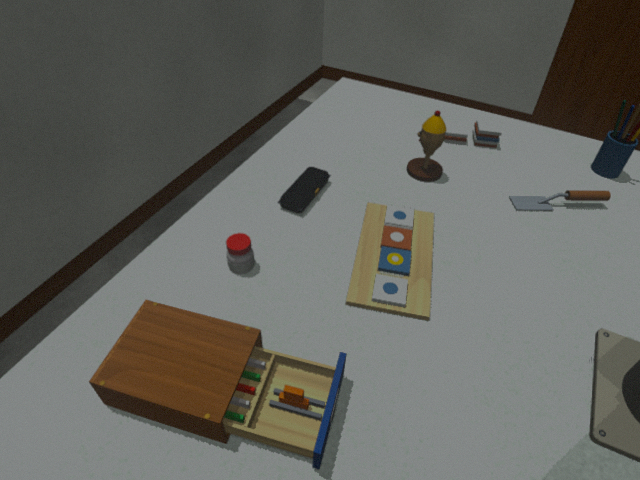

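The top view shows the drawer open at about (160,280), with the orange spacer at (158,291). The panel is around (352,302), and the loose blue tile at (339,308) has neighbours at (301,316) (white) and (370,298) (red). The side view shows the same things, with the spacer at (293,398).

```bash
cat > h.py <<'E'
import numpy as np, cv2
from scipy.spatial.transform import Rotation as R
from bench import r, snapshot, get_calibration
def cam(n):
    c=get_calibration(n); f=240/np.tan(np.radians(c['fovy']/2))
    K=np.array([[f,0,c['cx']],[0,f,c['cy']],[0,0,1]])
    M=R.from_euler('xyz',c['orientation'],degrees=True).as_matrix()@np.diag([1,-1,-1])
    return K,np.array(c['dist']),np.array(c['eye']),M
def ray(n,px):
    K,d,e,M=cam(n)
    u=cv2.undistortPoints(np.array(px,float).reshape(-1,1,2),K,d).reshape(-1,2)
    return e,np.c_[u,np.ones(len(u))]@M.T
def plane(n,px,z):
    e,v=ray(n,px); return e+v*((z-e[2])/v[:,2])[:,None]
def proj(n,P):
    K,d,e,M=cam(n); Rc=M.T
    return cv2.projectPoints(np.array(P,float).reshape(-1,1,3),cv2.Rodrigues(Rc)[0],-Rc@e,K,d)[0].reshape(-1,2)
def blob(im,lo,hi,roi,k=0):
    x0,y0,x1,y1=roi; m=cv2.inRange(cv2.cvtColor(im[y0:y1,x0:x1],cv2.COLOR_BGR2HSV),np.array(lo),np.array(hi))
    c=max(cv2.findContours(m,cv2.RETR_EXTERNAL,cv2.CHAIN_APPROX_NONE)[0],key=cv2.contourArea)
    return c.reshape(-1,2)+[x0,y0]
def rect(P):
    c,s,a=cv2.minAreaRect(P[:,:2].astype(np.float32)); return np.round(c,1),np.round(s,1),round(a,2)
E
python3 - <<'E'
from h import *
t=cv2.imread('pics/top0.png'); s=cv2.imread('pics/side0.png')
def go(name,im,n,lo,hi,roi,z):
    b=blob(im,lo,hi,roi); print(name,n,rect(plane(n,b,z)),len(b))
for n,im,rt in(("top",t,(318,285,358,330)),("side",s,(375,243,415,277))):
    go("blue",im,n,(95,120,40),(115,255,255),rt,22)
go("red",t,"top",(0,110,60),(15,255,255),(345,270,392,320),22)
go("w1",t,"top",(0,0,110),(180,40,255),(280,292,322,340),22)
go("w2",t,"top",(0,0,110),(180,40,255),(385,265,425,310),22)
go("panel",t,"top",(12,40,80),(40,255,255),(265,240,440,365),12)
go("front",t,"top",(100,150,40),(125,255,255),(110,300,215,335),58)
go("spacerT",t,"top",(5,150,80),(20,255,255),(145,270,172,312),55)
b=blob(s,(5,150,80),(20,255,255),(275,380,315,412)); print("spS",b.min(0),b.max(0))
a=cv2.resize(t[265:345,265:345],None,fx=7,fy=7,interpolation=cv2.INTER_CUBIC)[:, :]
b=cv2.resize(t[240:340,110:210],(560,560),interpolation=cv2.INTER_CUBIC)
cv2.imwrite('pics/c1.png',cv2.resize(np.hstack([cv2.resize(t[270:340,275:395],(800,467),interpolation=cv2.INTER_CUBIC)]),None,fx=1,fy=1))
cv2.imwrite('pics/c2.png',b)
E
```

```text
blue top (array([482.5, -78.8]), array([57. , 56.4]), 14.2) 108
blue side (array([484.4, -80. ]), array([57.1, 59.1]), 14.41) 96
red top (array([ 500.5, -139.9]), array([59.6, 59. ]), 14.6) 113
w1 top (array([465.5,  -5. ]), array([58.9, 59.2]), 14.46) 113
w2 top (array([ 519. , -208.1]), array([59., 59.]), 14.76) 112
panel top (array([ 491.8, -106.2]), array([149.9, 289.5]), 14.73) 425
front top (array([460.6, 256.4]), array([  6.6, 147. ]), 11.95) 161
spacerT top (array([513.9, 264.3]), array([41.5, 15.9]), 12.16) 62
spS [279 385] [303 398]
```

View pics/c1.png

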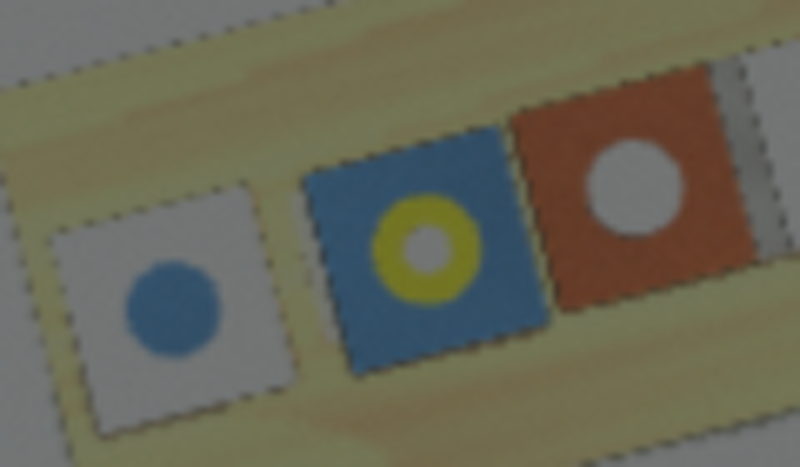

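View pics/c2.png

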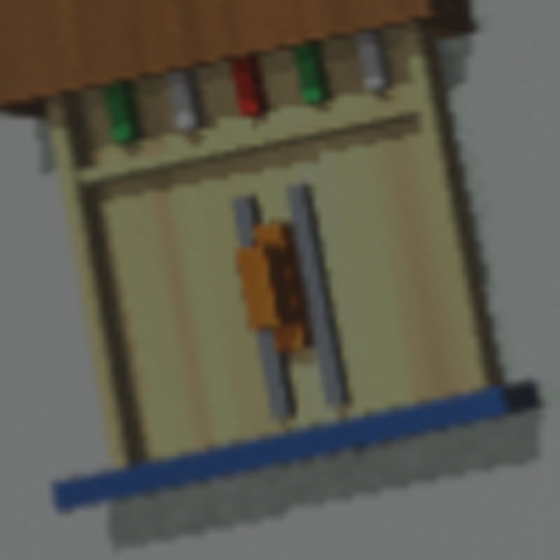

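The crops confirm that the wide joint is on the +y side of the tile, at crop (285,290), and the narrow one is against the red tile. The spacer stands in the rack; its bright tab top is at about crop (257,288). I'll triangulate its height next.

Run:
```python
from h import *
t=cv2.imread('pics/top0.png'); s=cv2.imread('pics/side0.png')
cv2.imwrite('pics/c3.png',cv2.resize(s[345:465,230:350],(600,600),interpolation=cv2.INTER_CUBIC))
hs=cv2.cvtColor(t,cv2.COLOR_BGR2HSV)
# triangulate front top corners
bt=blob(t,(100,150,40),(125,255,255),(110,300,215,335)); bs=blob(s,(100,120,30),(130,255,255),(300,340,360,475))
print(cv2.approxPolyDP(bt,2,True).reshape(-1,2).tolist()); print(cv2.approxPolyDP(bs,2.5,True).reshape(-1,2).tolist())
# tab top by brightness
for n,im,roi in(("top",t,(145,270,172,312)),("side",s,(270,375,320,415))):
    x0,y0,x1,y1=roi; h=hs if n=="top" else cv2.cvtColor(s,cv2.COLOR_BGR2HSV)
    w=h[y0:y1,x0:x1]; m=(w[...,0]>4)&(w[...,0]<22)&(w[...,1]>150); v=w[...,2][m]; print(n,np.percentile(v,[5,25,50,75,95]))
    for th in (90,110,130,150):
        b=m&(w[...,2]>th)
        if b.sum()>5:
            ys,xs=np.nonzero(b); print(th,b.sum(),xs.mean()+x0,ys.mean()+y0,(xs.min()+x0,xs.max()+x0,ys.min()+y0,ys.max()+y0))
```

```text
[[199, 310], [136, 323], [121, 329], [199, 313]]
[[344, 353], [339, 356], [314, 450], [318, 456], [314, 457], [314, 466], [318, 468]]
top [ 49.15  73.25 107.   113.   114.85]
90 86 156.17441860465115 289.93023255813955 (np.int64(152), np.int64(163), np.int64(280), np.int64(301))
110 55 155.2 289.6181818181818 (np.int64(152), np.int64(158), np.int64(280), np.int64(297))
side [ 59.  63.  70. 129. 136.]
90 176 292.77272727272725 391.9261363636364 (np.int64(279), np.int64(308), np.int64(385), np.int64(403))
110 142 291.90140845070425 390.9154929577465 (np.int64(279), np.int64(308), np.int64(385), np.int64(403))
130 99 291.73737373737373 390.5656565656566 (np.int64(280), np.int64(302), np.int64(386), np.int64(397))
```

View pics/c3.png

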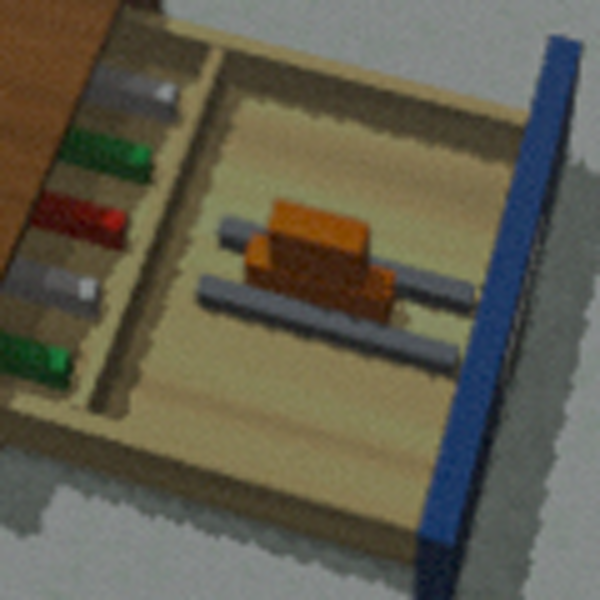

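Run:
```python
from h import *
def tri(a,b):
    e1,v1=ray("top",[a]); e2,v2=ray("side",[b]); v1=v1[0];v2=v2[0]
    A=np.c_[v1,-v2]; k=np.linalg.lstsq(A,e2-e1,rcond=None)[0]
    p,q=e1+v1*k[0],e2+v2*k[1]; print((p+q)/2,np.linalg.norm(p-q))
tri((155.8,291.4),(294,389.4))
tri((200.3,313.2),(346,354))
tri((110+55/5.6,240+510/5.6),(230+420/5,345+538/5))   # +y end
tri((110+270/5.6,240+355/5.6),(230+350/5,345+265/5))  # rough check rail
for z in (50,53,58): print(z,plane("top",[(155.8,291.4)],z),plane("side",[(294,389.4)],z))
# rail centre line mid (rail tops z~18): crop px
c=lambda x,y:(110+x/5.6,240+y/5.6)
print(plane("top",[c(245,200),c(285,415),c(300,187),c(338,405)],18))
```

```text
[514.09389091 265.2108477   62.99472397] 2.1283636347911434
[473.25818463 181.06316833  65.50075696] 1.319079751705558
[445.45744502 328.12099248  67.91061067] 10.268790045781826
[497.31546941 265.53320265  51.73103089] 14.603010062443486
50 [[512.99750981 268.5470567   50.        ]] [[518.43435899 259.84867906  50.        ]]
53 [[513.02084927 267.6868766   53.        ]] [[517.66792049 261.16051615  53.        ]]
58 [[513.05974837 266.2532431   58.        ]] [[516.39052299 263.34691129  58.        ]]
[[543.29413051 282.59962898  18.        ]
 [468.81381996 266.57572511  18.        ]
 [547.82986893 263.74202364  18.        ]
 [472.20222043 248.47584534  18.        ]]
```

>>> step_arm(
  rows=[
    [[-25,-10,0],-5],
    [[-65,-25,0],-11],
    [[-110,-43,0],-17],
    [[-155,-61,0],-23],
    [[-200,-78,20],-28],
    [[-245,-96,50],-33],
    [[-285,-112,80],-36],
    [[-315,-123,105],-38],
    [[-335,-131,120],-38],
    [[-345,-135,130],-38],
    [[-345,-135,135],-38],
    [[-345,-135,135],-38],
  ],
  fingers=0.45,
  squeeze=30,
)

```text
time: 1.3
tool_pos: [513.7, 266.4, 107.0]
tcp_rot: [180.0, -0.1, -168.1]
ft_force: [0.0, 0.7, 0.4]
finger_gap: 38.7
grip_force: 0.0
```

```bash
cat >> h.py <<'E'
def d(x,y,z,yaw):
    s=r.sense(); p=np.array(s['tool_pos']); e=s['tcp_rot']
    M=R.from_euler('xyz',e,degrees=True).as_matrix()
    print('t',round(s['time'],2),'pos',np.round(p,1),'rot',np.round(e,1),'F',np.round(s['ft_force'],1),'gap',round(s['finger_gap'],1),'grip',round(s['grip_force'],1))
    print('delta',np.round(M.T@(np.array([x,y,z])-p),1),'turn',round(((e[2]-yaw)+90)%180-90,1))
E
python3 - <<'E'
from h import *
d(514,265.7,44,-168)
cv2.imwrite('pics/a.png',snapshot("side"))
t=snapshot("top")
cv2.imwrite('pics/a.png',np.hstack([cv2.resize(cv2.imread('pics/a.png')[300:480,200:360],(400,450)),cv2.resize(t[200:350,90:223],(400,450))]))
E
```

```text
t 1.3 pos [513.7 266.4 107. ] rot [ 1.800e+02 -1.000e-01 -1.681e+02] F [0.  0.7 0.4] gap 38.7 grip 0.0
delta [-0.3 -0.7 63. ] turn -0.1
```

View pics/a.png

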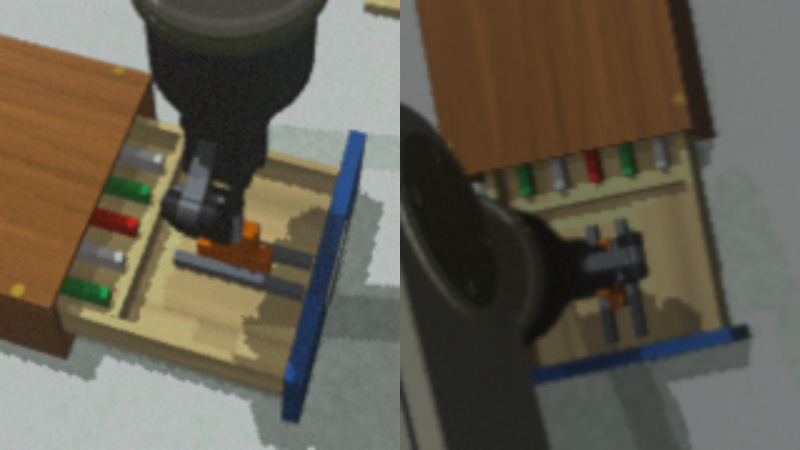

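The gripper hangs over the spacer in both views, so I'll descend.

>>> step_arm(
  rows=[
    [[0,-1,15],0],
    [[0,-1,32],0],
    [[0,-1,46],0],
    [[0,-1,55],0],
    [[0,-1,60],0],
    [[0,-1,62],0],
    [[0,-1,62],0],
  ],
)

```text
time: 2.1
tool_pos: [514.8, 264.8, 45.4]
tcp_rot: [180.0, 0.0, -168.1]
ft_force: [0.6, -0.7, 0.4]
finger_gap: 38.6
grip_force: 0.0
```

>>> step_arm(
  rows=[
    [[0,0,0],0],
    [[0,0,0],0],
    [[0,0,0],0],
    [[0,0,0],0],
    [[0,0,0],0],
    [[0,0,0],0],
  ],
  fingers=0,
  squeeze=30,
)

```text
time: 2.7
tool_pos: [515.3, 264.9, 46.1]
tcp_rot: [180.0, 0.1, -168.1]
ft_force: [0.5, -0.2, 5.7]
finger_gap: 9.3
grip_force: 33.6
```

>>> step_arm(
  rows=[
    [[0,0,-5],0],
    [[0,0,-15],0],
    [[0,0,-30],0],
    [[0,0,-50],0],
    [[0,0,-70],0],
    [[0,0,-85],0],
    [[0,0,-94],0],
    [[0,0,-98],0],
    [[0,0,-100],0],
    [[0,0,-100],0],
  ],
)

```text
time: 3.7
tool_pos: [514.3, 264.5, 144.7]
tcp_rot: [-180.0, -0.1, -168.1]
ft_force: [-0.1, 0.7, 0.2]
finger_gap: 9.3
grip_force: 33.0
```

Run:
```python
from h import *
d(474.9,-41.4,140,-165.3)
s=snapshot("side"); t=snapshot("top")
cv2.imwrite('pics/b.png',np.hstack([cv2.resize(s[270:450,200:360],(400,450)),cv2.resize(t[200:350,90:223],(400,450))]))
```

```text
t 3.7 pos [514.3 264.5 144.7] rot [-1.800e+02 -1.000e-01 -1.681e+02] F [-0.1  0.7  0.2] gap 9.3 grip 33.0
delta [ 101.6 -291.3    4.9] turn -2.8
```

View pics/b.png

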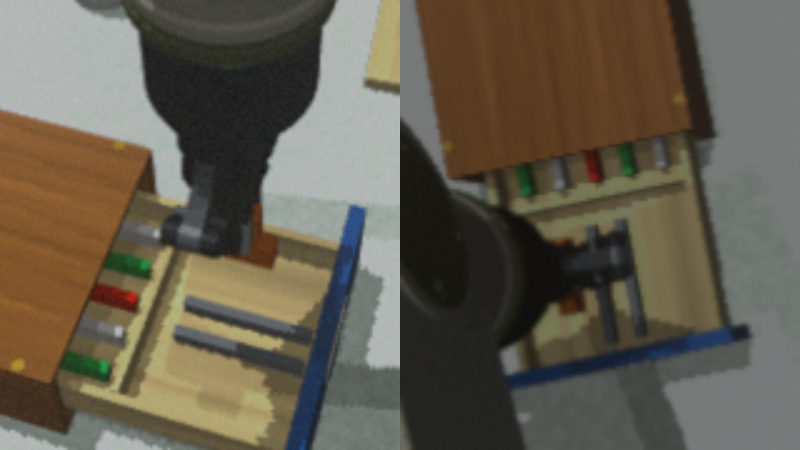

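The spacer is out and hanging between the fingers, and the rack is empty. Next I'll move to hover above the wide joint.

>>> step_arm(
  rows=[
    [[8,-22,0],0],
    [[22,-62,0],-1],
    [[37,-107,0],-1],
    [[53,-152,0],-2],
    [[68,-195,0],-2],
    [[81,-232,5],-3],
    [[92,-262,20],-3],
    [[98,-281,35],-3],
    [[101,-289,45],-3],
    [[102,-291,50],-3],
    [[102,-291,50],-3],
    [[102,-291,50],-3],
  ],
)

```text
time: 5.0
tool_pos: [475.1, -40.2, 95.6]
tcp_rot: [180.0, 0.0, -165.1]
ft_force: [0.3, 0.5, -0.3]
finger_gap: 9.2
grip_force: 33.0
```

Run:
```python
from h import *
d(474.9,-41.4,43,-165.3)
s=snapshot("side"); t=snapshot("top"); cv2.imwrite('pics/s1.png',s); cv2.imwrite('pics/t1.png',t)
cv2.imwrite('pics/c.png',np.hstack([cv2.resize(s[210:310,345:434],(400,450),interpolation=cv2.INTER_CUBIC),cv2.resize(t[270:345,270:337],(400,450),interpolation=cv2.INTER_CUBIC)]))
for n,im,z in(("side",s,31+12),):
    b=blob(im,(5,150,40),(20,255,255),(345,200,434,320)); print(cv2.approxPolyDP(b,1.5,True).reshape(-1,2).tolist())
```

```text
t 5.0 pos [475.1 -40.2  95.6] rot [ 180.     0.  -165.1] F [ 0.3  0.5 -0.3] gap 9.2 grip 33.0
delta [ 0.6 -1.2 52.6] turn 0.2
[[385, 226], [382, 244], [387, 245], [388, 243], [390, 245], [389, 248], [385, 248], [385, 257], [394, 257], [398, 260], [406, 261], [408, 252], [405, 250], [407, 247], [408, 249], [410, 247], [410, 242], [404, 251], [403, 257], [390, 255], [392, 239], [388, 237], [388, 234], [392, 230], [391, 227]]
```

View pics/c.png

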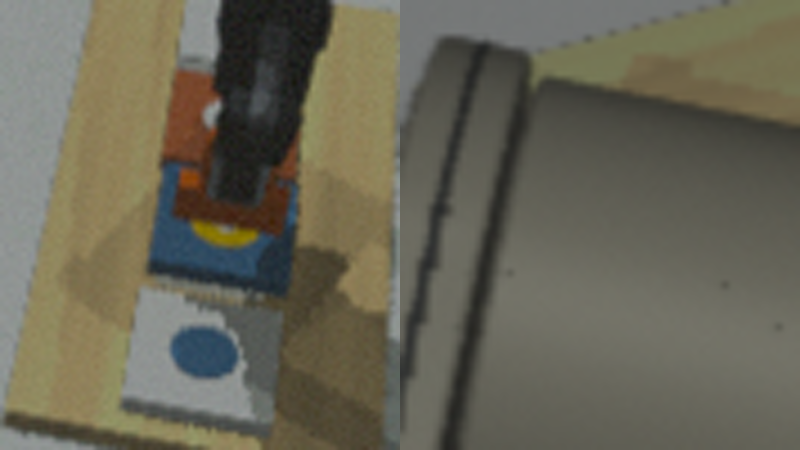

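In the side view the spacer hangs over the tile. Its near bottom edge runs from about px (383,257) to (407,262), and the joint sits between the blue and white tiles at about (392,272).

Run:
```python
from h import *
s=cv2.imread('pics/side0.png'); a=np.radians(14.7); X=np.array([np.cos(a),np.sin(a)]); Y=np.array([-np.sin(a),np.cos(a)])
red=rect(plane("side",blob(s,(0,110,60),(15,255,255),(375,222,415,250)),22)); w=rect(plane("side",blob(s,(0,0,110),(180,40,255),(370,275,411,308)),22))
print(red,w,(red[0]+w[0])/2)
o=np.array([483,-72.4]); p=np.array([475.1,-40.2])-o; print('tcp in bay',p@X,p@Y)
# near-face bottom edge points -> intersect plane rowY=tcp+5
e,v=ray("side",[(383,257.2),(395.3,259.8),(407,262)])
for k in v:
    t=((p@Y+5)-(e[:2]-o)@Y)/(k[:2]@Y); q=e+k*t; print((q[:2]-o)@X,q[2])
print([ (plane("side",[(230,0)],22)[0]) ] and '')
```

```text
(array([ 502.6, -141.2]), array([59.7, 60.1]), 14.54) (array([468.4,  -9.9]), array([59.9, 66. ]), 14.78) [485.5  -75.55]
tcp in bay 0.529590568701336 33.150709401603194
23.67170849942556 68.28932410630864
1.2034230998399527 67.19888931101502
-19.950915033157028 66.85528817674378
```

>>> step_arm(
  rows=[
    [[0,-2,8],0],
    [[0,-2,20],0],
    [[0,-2,29],0],
    [[0,-2,34],0],
    [[0,-2,37],0],
    [[0,-2,37],0],
    [[0,-2,37],0],
  ],
)

```text
time: 5.8
tool_pos: [475.5, -43.1, 58.5]
tcp_rot: [-180.0, 0.0, -165.1]
ft_force: [0.3, 0.7, -0.8]
finger_gap: 9.2
grip_force: 33.0
```

Run:
```python
from h import *
o=np.array([483,-72.4])
a=np.radians(14.7); Y=np.array([-np.sin(a),np.cos(a)])
p=o+31.3*Y; d(p[0],p[1],43,-165.3)
s=snapshot("side"); cv2.imwrite('pics/s2.png',s)
cv2.imwrite('pics/d.png',cv2.resize(s[235:310,360:434],(600,600),interpolation=cv2.INTER_CUBIC))
```

```text
t 5.8 pos [475.5 -43.1  58.5] rot [-180.     0.  -165.1] F [ 0.3  0.7 -0.8] gap 9.2 grip 33.0
delta [ 0.2  1.  15.5] turn 0.2
```

View pics/d.png

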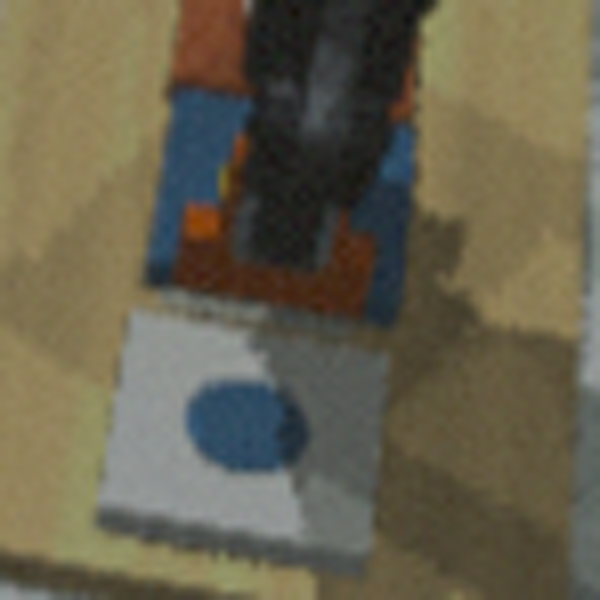

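Run:
```python
from h import *
a=np.radians(14.7); Y=np.array([-np.sin(a),np.cos(a)]); o=np.array([483,-72.4])
c=lambda x,y:(360+x*74/600,235+y*75/600)
f=lambda pts,z: np.round((plane("side",[c(*p) for p in pts],z)[:,:2]-o)@Y,1)
print('w1 far top',f([(132,312),(272,333),(390,350)],22),'tile near top',f([(150,275),(400,318)],22), f([(150,285),(400,326)],22))
for z in(26,28,30): print(z,f([(175,283),(272,301),(365,318)],z))
```

```text
w1 far top [39.4 38.1 36.8] tile near top [26.7 26.2] [29.9 28.8]
26 [31.5 31.8 31.9]
28 [33.4 33.6 33.8]
30 [35.2 35.5 35.6]
```

>>> step_arm(
  rows=[
    [[0,1,2],0],
    [[0,1,4],0],
    [[0,1,6],0],
    [[0,1,8],0],
    [[0,1,9],0],
    [[0,1,9],0],
  ],
)

```text
time: 6.45
tool_pos: [474.8, -42.0, 49.0]
tcp_rot: [180.0, -0.0, -165.1]
ft_force: [-1.0, 0.6, -0.0]
finger_gap: 9.5
grip_force: 33.0
```

>>> step_arm(
  rows=[
    [[0,0,1],0],
    [[0,0,2],0],
    [[0,0,3],0],
    [[0,0,3],0],
  ],
)

```text
time: 6.85
tool_pos: [474.9, -42.0, 46.2]
tcp_rot: [180.0, -0.0, -165.1]
ft_force: [-0.2, 0.6, -0.3]
finger_gap: 9.5
grip_force: 33.0
```

>>> step_arm(
  rows=[
    [[0,0,1],0],
    [[0,0,2],0],
    [[0,0,2],0],
  ],
)

```text
time: 7.15
tool_pos: [474.9, -42.0, 44.1]
tcp_rot: [180.0, -0.0, -165.1]
ft_force: [-1.0, 0.4, 0.6]
finger_gap: 9.1
grip_force: 33.0
```

>>> step_arm(
  rows=[
    [[0,0,1],0],
    [[0,0,2],0],
    [[0,0,2],0],
  ],
)

```text
time: 7.45
tool_pos: [475.2, -42.1, 43.1]
tcp_rot: [-180.0, -0.0, -165.1]
ft_force: [-4.6, 0.1, 8.6]
finger_gap: 9.5
grip_force: 34.3
```

>>> step_arm(
  rows=[
    [[0,0,1],0],
    [[0,0,1],0],
    [[0,0,1],0],
  ],
)

```text
time: 7.75
tool_pos: [475.2, -42.1, 43.0]
tcp_rot: [-180.0, -0.0, -165.1]
ft_force: [-10.4, 0.6, 19.9]
finger_gap: 9.3
grip_force: 35.9
```

>>> step_arm(
  rows=[
    [[0,0,-1],0],
    [[0,0,-1.5],0],
    [[0,0,-1.5],0],
  ],
)

```text
time: 8.05
tool_pos: [475.3, -42.1, 43.1]
tcp_rot: [-180.0, 0.0, -165.1]
ft_force: [-1.9, 0.0, 5.7]
finger_gap: 9.2
grip_force: 33.6
```

>>> step_arm(
  rows=[
    [[0,0,0],0],
    [[0,0,0],0],
    [[0,0,0],0],
    [[0,0,0],0],
    [[0,0,0],0],
  ],
  fingers=0.4,
)

```text
time: 8.55
tool_pos: [474.9, -42.0, 42.7]
tcp_rot: [180.0, -0.0, -165.1]
ft_force: [0.3, -0.7, 0.2]
finger_gap: 34.6
grip_force: 0.0
```

>>> step_arm(
  rows=[
    [[0,0,-8],0],
    [[0,0,-22],0],
    [[0,0,-45],0],
    [[0,0,-75],0],
    [[0,0,-105],0],
    [[0,60,-120],0],
    [[0,105,-125],0],
    [[0,150,-125],0],
    [[0,180,-125],0],
    [[0,195,-125],0],
    [[0,200,-125],0],
    [[0,200,-125],0],
  ],
)

```text
time: 9.75
tool_pos: [423.9, 151.6, 168.8]
tcp_rot: [-180.0, 0.1, -165.0]
ft_force: [0.1, -0.5, -1.2]
finger_gap: 34.3
grip_force: 0.0
```

Run:
```python
from h import *
d(440,252,80,12)
s=snapshot("side"); t=snapshot("top"); cv2.imwrite('pics/s3.png',s); cv2.imwrite('pics/t3.png',t)
cv2.imwrite('pics/e.png',np.hstack([cv2.resize(s[235:310,360:434],(400,400),interpolation=cv2.INTER_CUBIC),cv2.resize(t[270:340,280:350],(400,400),interpolation=cv2.INTER_CUBIC)]))
```

```text
t 9.75 pos [423.9 151.6 168.8] rot [-1.80e+02  1.00e-01 -1.65e+02] F [ 0.1 -0.5 -1.2] gap 34.3 grip 0.0
delta [-41.4  92.9  88.8] turn 3.0
```

View pics/e.png

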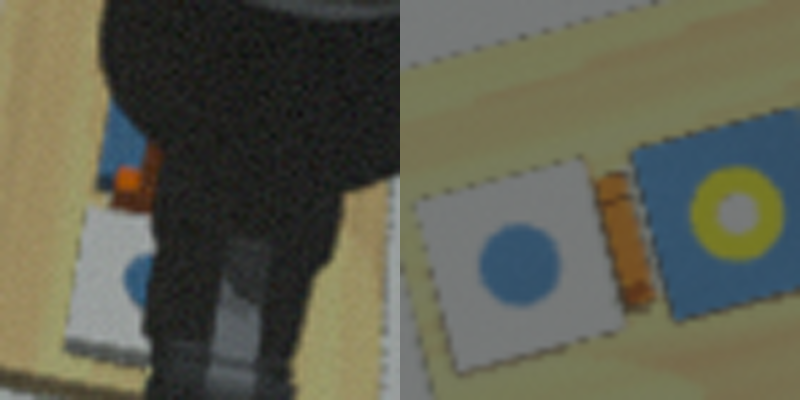

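The spacer stands upright in the wide joint, at crop (625,240) between the white and blue tiles. Next I'll push the drawer home.

Run:
```python
from h import *
c=lambda x,y:(110+x/5.6,240+y/5.6)
print(plane("top",[c(0,108),c(430,20)],70))
d(422.5,246.9,40,12)
```

```text
[[572.72645775 348.5270129   70.        ]
 [602.38997867 207.98099822  70.        ]]
t 9.85 pos [424.1 150.6 168.3] rot [-180.     0.  -165.1] F [-0.6 -0.7 -0.2] gap 33.9 grip 0.0
delta [-23.1  93.5 128.3] turn 2.9
```

>>> step_arm(
  rows=[
    [[-5,25,10],1],
    [[-12,55,30],2],
    [[-18,80,60],3],
    [[-23,93,90],3],
    [[-23,93,112],3],
    [[-23,93,124],3],
    [[-23,93,128],3],
    [[-23,93,128],3],
  ],
  fingers=0,
)

```text
time: 10.65
tool_pos: [422.4, 246.3, 39.9]
tcp_rot: [-180.0, -0.0, -168.2]
ft_force: [0.0, 0.7, 0.4]
finger_gap: 0.0
grip_force: 0.0
```

>>> step_arm(
  rows=[
    [[-5,0,0],0],
    [[-12,0,0],0],
    [[-18,0,0],0],
    [[-24,0,0],0],
    [[-30,0,0],0],
    [[-38,0,0],0],
    [[-46,0,0],0],
    [[-54,0,0],0],
    [[-62,0,0],0],
    [[-70,0,0],0],
  ],
)

```text
time: 11.65
tool_pos: [491.1, 261.7, 39.7]
tcp_rot: [180.0, -0.0, -168.1]
ft_force: [-1.5, -0.1, 0.6]
finger_gap: -0.1
grip_force: 0.5
```

>>> step_arm(
  rows=[
    [[-8,0,0],0],
    [[-16,0,0],0],
    [[-24,0,0],0],
    [[-32,0,0],0],
    [[-40,0,0],0],
    [[-47,0,0],0],
    [[-53,0,0],0],
    [[-58,0,0],0],
    [[-62,0,0],0],
    [[-64,0,0],0],
  ],
)

```text
time: 12.65
tool_pos: [553.6, 274.6, 39.9]
tcp_rot: [-180.0, 0.0, -168.1]
ft_force: [-0.6, -0.2, -0.8]
finger_gap: 0.3
grip_force: 0.4
```

>>> step_arm(
  rows=[
    [[-2,0,0],0],
    [[-4,0,0],0],
    [[-6,0,0],0],
    [[-8,0,0],0],
    [[-8,0,0],0],
  ],
)

```text
time: 13.15
tool_pos: [560.8, 276.2, 39.8]
tcp_rot: [-180.0, -0.0, -168.1]
ft_force: [-0.5, -0.8, 0.8]
finger_gap: -0.1
grip_force: 0.5
```

>>> step_arm(
  rows=[
    [[-1,0,0],0],
    [[-2,0,0],0],
    [[-3,0,0],0],
    [[-4,0,0],0],
    [[-4,0,0],0],
  ],
)

```text
time: 13.65
tool_pos: [565.4, 277.3, 39.9]
tcp_rot: [180.0, 0.1, -168.1]
ft_force: [0.4, 0.3, -0.5]
finger_gap: 0.1
grip_force: 0.0
```

>>> step_arm(
  rows=[
    [[-1,0,0],0],
    [[-2,0,0],0],
    [[-3,0,0],0],
    [[-3,0,0],0],
  ],
)

```text
time: 14.05
tool_pos: [568.1, 277.8, 39.8]
tcp_rot: [180.0, 0.0, -168.1]
ft_force: [-0.2, -0.4, -0.2]
finger_gap: -0.0
grip_force: 0.0
```

>>> step_arm(
  rows=[
    [[-1,0,0],0],
    [[-2,0,0],0],
    [[-3,0,0],0],
    [[-3,0,0],0],
  ],
)

```text
time: 14.45
tool_pos: [569.1, 278.0, 39.7]
tcp_rot: [-180.0, -0.2, -168.1]
ft_force: [-8.8, -3.5, 9.1]
finger_gap: -0.2
grip_force: 5.5
```

>>> step_arm(
  rows=[
    [[-1,0,0],0],
    [[-2,0,0],0],
    [[-2,0,0],0],
  ],
)

```text
time: 14.75
tool_pos: [569.2, 278.0, 39.7]
tcp_rot: [-180.0, -0.5, -168.1]
ft_force: [-22.2, -6.6, 18.5]
finger_gap: 0.1
grip_force: 11.4
```

The drawer hit a hard stop about where home should be, after snapping ahead of the finger. I'll retreat, lift and go to the tile.

>>> step_arm(
  rows=[
    [[10,0,0],0],
    [[30,0,0],0],
    [[50,0,0],0],
    [[65,0,-15],6],
    [[75,0,-45],14],
    [[80,0,-80],22],
    [[80,0,-110],30],
    [[80,0,-125],38],
    [[80,0,-130],46],
    [[80,0,-130],54],
    [[80,0,-130],60],
    [[80,0,-130],60],
  ],
  fingers=1,
)

```text
time: 15.95
tool_pos: [494.6, 262.3, 169.9]
tcp_rot: [180.0, 0.0, 131.8]
ft_force: [0.4, 0.1, -0.2]
finger_gap: 85.0
grip_force: 0.0
```

Run:
```python
from h import *
t=snapshot("top"); b=blob(t,(100,150,40),(125,255,255),(80,220,215,335)); q=rect(plane("top",b,65)); print(q, q[0]@[.978,.208])
d(483.5,-79.2,100,104.7)
o=np.array([483,-72.4]); a=np.radians(14.7); print(np.array([475-483,-42+72.4])@[-np.sin(a),np.cos(a)])
```

```text
(array([583.2, 280.5]), array([  9.5, 146.9]), 12.09) 628.7136
t 16.0 pos [494.5 262.3 169.8] rot [180.   0. 132.] F [-0.3 -0.8  0.7] gap 85.6 grip 0.0
delta [-246.3 -236.7   69.8] turn 27.3
31.435003241065107
```

>>> step_arm(
  rows=[
    [[-18,-17,0],3],
    [[-48,-46,0],7],
    [[-80,-77,0],11],
    [[-114,-110,0],15],
    [[-148,-143,0],19],
    [[-180,-173,0],23],
    [[-208,-200,0],26],
    [[-228,-220,15],27],
    [[-240,-232,35],27],
    [[-246,-237,55],27],
    [[-246,-237,66],27],
    [[-246,-237,70],27],
  ],
)

```text
time: 17.2
tool_pos: [481.2, -78.7, 98.4]
tcp_rot: [-179.9, -0.1, 105.0]
ft_force: [-1.1, -0.2, 0.2]
finger_gap: 85.4
grip_force: 0.0
```

Run:
```python
from h import *
d(483.5,-79.2,26,104.7)
```

```text
t 17.2 pos [481.2 -78.7  98.4] rot [-1.799e+02 -1.000e-01  1.050e+02] F [-1.1 -0.2  0.2] gap 85.4 grip 0.0
delta [-1.2  2.2 72.4] turn 0.3
```

>>> step_arm(
  rows=[
    [[-1,2,10],0],
    [[-1,2,25],0],
    [[-1,2,42],0],
    [[-1,2,56],0],
    [[-1,2,64],0],
    [[-1,2,68],0],
    [[-1,2,68],0],
    [[-1,2,68],0],
  ],
  fingers=0.84,
)

```text
time: 18.0
tool_pos: [484.9, -79.6, 32.4]
tcp_rot: [180.0, 0.0, 104.9]
ft_force: [0.1, 0.3, 0.3]
finger_gap: 71.7
grip_force: 0.0
```

Run:
```python
from h import *
d(483.5,-79.2,19,104.7)
s=snapshot("side"); cv2.imwrite('pics/s4.png',s)
b=blob(s,(5,150,40),(20,255,255),(365,235,425,300)); print('orange px',b.min(0),b.max(0))
```

```text
t 18.0 pos [484.9 -79.6  32.4] rot [180.    0.  104.9] F [0.1 0.3 0.3] gap 71.7 grip 0.0
delta [ 0.8 -1.3 13.4] turn 0.2
orange px [381 257] [404 277]
```

>>> step_arm(
  rows=[
    [[0,-1,3],0],
    [[0,-1,6],0],
    [[0,-1,8],0],
    [[0,-1,8],0],
  ],
)

```text
time: 18.45
tool_pos: [483.1, -79.7, 23.4]
tcp_rot: [-180.0, -0.0, 104.9]
ft_force: [0.3, 0.5, -0.6]
finger_gap: 71.9
grip_force: 0.0
```

>>> step_arm(
  rows=[
    [[0,0,2],0],
    [[0,0,4],0],
    [[0,0,5],0],
    [[0,0,5],0],
  ],
)

```text
time: 18.85
tool_pos: [483.2, -79.8, 18.6]
tcp_rot: [-180.0, -0.0, 104.9]
ft_force: [0.3, -0.2, 0.3]
finger_gap: 71.9
grip_force: 0.0
```

>>> step_arm(
  rows=[
    [[0,0,0],0],
    [[0,0,0],0],
    [[0,0,0],0],
    [[0,0,0],0],
    [[0,0,0],0],
  ],
  fingers=0.5,
  squeeze=25,
)

```text
time: 19.35
tool_pos: [483.6, -79.8, 19.0]
tcp_rot: [180.0, 0.0, 104.9]
ft_force: [0.3, 1.2, 2.2]
finger_gap: 59.3
grip_force: 27.6
```

>>> step_arm(
  rows=[
    [[0.5,0,0],0],
    [[1,0,0],0],
    [[1.5,0,0],0],
    [[2,0,0],0],
    [[2.5,0,0],0],
    [[3,0,0],0],
    [[3.5,0,0],0],
    [[4,0,0],0],
    [[4,0,0],0],
  ],
)

```text
time: 20.25
tool_pos: [482.6, -76.0, 19.0]
tcp_rot: [180.0, 0.0, 104.9]
ft_force: [1.4, -1.9, 3.5]
finger_gap: 59.6
grip_force: 27.8
```

>>> step_arm(
  rows=[
    [[0.5,0,0],0],
    [[1,0,0],0],
    [[1.5,0,0],0],
    [[1.5,0,0],0],
  ],
)

```text
time: 20.65
tool_pos: [482.2, -74.6, 19.0]
tcp_rot: [180.0, 0.0, 104.9]
ft_force: [2.2, -3.0, 4.8]
finger_gap: 59.7
grip_force: 27.9
```

>>> step_arm(
  rows=[
    [[0.5,0,0],0],
    [[1,0,0],0],
    [[1,0,0],0],
  ],
)

```text
time: 20.95
tool_pos: [481.9, -73.7, 18.9]
tcp_rot: [180.0, 0.0, 104.9]
ft_force: [0.8, -3.7, 4.6]
finger_gap: 59.3
grip_force: 27.9
```

>>> step_arm(
  rows=[
    [[0.5,0,0],0],
    [[1,0,0],0],
    [[1,0,0],0],
  ],
)

```text
time: 21.25
tool_pos: [481.9, -73.6, 19.0]
tcp_rot: [180.0, 0.1, 104.9]
ft_force: [2.0, -8.6, 1.8]
finger_gap: 59.2
grip_force: 27.6
```

>>> step_arm(
  rows=[
    [[0.5,0,0],0],
    [[0.5,0,0],0],
    [[0.5,0,0],0],
  ],
)

```text
time: 21.55
tool_pos: [481.9, -73.6, 19.0]
tcp_rot: [180.0, 0.2, 104.9]
ft_force: [3.8, -11.4, 1.2]
finger_gap: 59.0
grip_force: 27.5
```

Run:
```python
from h import *
a=np.radians(14.65); X=np.array([np.cos(a),np.sin(a)]); Y=np.array([-np.sin(a),np.cos(a)]); o=np.array([483,-72.4])
t4=snapshot("top"); s4=snapshot("side"); cv2.imwrite('pics/t5.png',t4); cv2.imwrite('pics/s5.png',s4)
t0=cv2.imread('pics/t3.png'); s0=cv2.imread('pics/side0.png')
# sample profiles across the row (row-x) at given row-y in z=22 plane; find edges by gradient in saturation/blue
def edges(n,im,y,ch):
    xs=np.arange(-45,45.1,.5); P=np.array([[*(o+x*X+y*Y),22] for x in xs]); q=proj(n,P).astype(np.float32)
    v=cv2.remap(im.astype(np.float32),q[:,:1],q[:,1:],cv2.INTER_LINEAR)[:,0]
    f=v@np.array(ch,float); f=np.convolve(f,np.ones(5)/5,'same'); g=np.gradient(f); g[:6]=0; g[-6:]=0
    L=xs<0; i=np.argmax(np.where(L,g,-1e9)); j=np.argmin(np.where(~L,g,1e9)); return xs[i],xs[j],round(g[i],1),round(g[j],1)
for n,im,lab in(("top",t0,"top t3"),("side",s0,"side0"),("top",t4,"top now"),("side",s4,"side now")):
    print(lab)
    for nm,ys,ch in(("w1",(55,62,80,88),(1,0,0)),("tile",(-28,-22,-10,0,10,20,24),(1,0,-1)),("red",(-90,-80,-60,-50),(0,-1,0.4))):
        print(nm,[edges(n,im,y,ch) for y in ys])
```

```text
top t3
w1 [(np.float64(-29.0), np.float64(29.0), np.float64(6.7), np.float64(-4.2)), (np.float64(-29.5), np.float64(29.0), np.float64(6.9), np.float64(-4.5)), (np.float64(-30.0), np.float64(29.0), np.float64(6.0), np.float64(-5.6)), (np.float64(-30.0), np.float64(29.0), np.float64(6.2), np.float64(-5.8))]
tile [(np.float64(-31.5), np.float64(27.5), np.float64(10.3), np.float64(-11.7)), (np.float64(-31.5), np.float64(27.5), np.float64(11.5), np.float64(-10.8)), (np.float64(-32.0), np.float64(28.0), np.float64(12.0), np.float64(-13.5)), (np.float64(-31.5), np.float64(28.0), np.float64(12.2), np.float64(-11.3)), (np.float64(-31.5), np.float64(27.5), np.float64(10.7), np.float64(-11.5)), (np.float64(-32.0), np.float64(28.0), np.float64(11.6), np.float64(-13.0)), (np.float64(-31.5), np.float64(27.5), np.float64(4.6), np.float64(-4.2))]
red [(np.float64(-31.0), np.float64(30.0), np.float64(6.2), np.float64(-5.9)), (np.float64(-31.5), np.float64(30.0), np.float64(5.0), np.float64(-7.4)), (np.float64(-31.0), np.float64(30.5), np.float64(6.8), np.float64(-5.9)), (np.float64(-30.5), np.float64
[... 2748 characters left out ...]
oat64(6.0), np.float64(-8.7)), (np.float64(-5.5), np.float64(4.5), np.float64(4.5), np.float64(-7.5)), (np.float64(-30.0), np.float64(2.0), np.float64(3.6), np.float64(-7.3)), (np.float64(-36.5), np.float64(36.0), np.float64(3.6), np.float64(-3.3)), (np.float64(-31.0), np.float64(30.0), np.float64(8.2), np.float64(-11.2)), (np.float64(-30.5), np.float64(29.5), np.float64(9.4), np.float64(-13.0))]
red [(np.float64(-36.5), np.float64(40.5), np.float64(1.5), np.float64(-3.7)), (np.float64(-42.0), np.float64(33.5), np.float64(4.9), np.float64(-6.3)), (np.float64(-10.0), np.float64(40.0), np.float64(1.3), np.float64(-5.8)), (np.float64(-30.5), np.float64(36.0), np.float64(1.5), np.float64(-1.4))]
```

The loose tile sits about 1.8 mm off the row line (towards −x). I'll ease off the press, shift it into line and press again.

>>> step_arm(
  rows=[
    [[-1,0,0],0],
    [[-2,0,0],0],
    [[-2,0.6,0],0],
    [[-2,1.2,0],0],
    [[-2,1.8,0],0],
    [[-2,1.9,0],0],
    [[-1.5,1.9,0],0],
    [[-1,1.9,0],0],
    [[-0.5,1.9,0],0],
    [[0,1.9,0],0],
    [[0,1.9,0],0],
    [[0,1.9,0],0],
  ],
)

```text
time: 22.85
tool_pos: [482.1, -73.5, 19.0]
tcp_rot: [-179.8, 0.1, 104.9]
ft_force: [-7.9, -15.1, 11.7]
finger_gap: 58.9
grip_force: 28.6
```

Run:
```python
from h import *
a=np.radians(14.65); X=np.array([np.cos(a),np.sin(a)]); Y=np.array([-np.sin(a),np.cos(a)]); o=np.array([483,-72.4])
s4=snapshot("side"); cv2.imwrite('pics/s6.png',s4)
def prof(im,P,ch):
    q=proj("side",P).astype(np.float32); v=cv2.remap(im.astype(np.float32),q[:,:1],q[:,1:],cv2.INTER_LINEAR)[:,0]
    return np.gradient(np.convolve(v@np.array(ch,float),np.ones(5)/5,'same'))
xs=np.arange(-45,45.1,.5)
for y,ch in((62,(1,0,0)),(80,(1,0,0)),(-28,(1,0,-1)),(-25,(1,0,-1)),(20,(1,0,-1)),(24,(1,0,-1)),(22,(1,0,-1))):
    g=prof(s4,[[*(o+x*X+y*Y),22] for x in xs],ch); g[:6]=0;g[-6:]=0; L=xs<-20; U=xs>20
    print(y,xs[L][np.argmax(g[L])],xs[U][np.argmin(g[U])])
# tile/red edge on far side along row at several x: blue -> red boundaries
ys=np.arange(-50,-15,.5)
for x in(-24,-20,20,24):
    g=prof(s4,[[*(o+x*X+y*Y),22] for y in ys],(1,0,-1)); g[:4]=0; print('far edge x',x,ys[np.argmax(g)])
h=cv2.cvtColor(s4,cv2.COLOR_BGR2HSV); b=blob(s4,(5,150,40),(20,255,255),(365,235,425,300)); print('orange',rect(plane("side",b,35)),b.min(0),b.max(0))
d(0,0,0,104.7)
```

```text
62 -28.5 31.0
80 -28.0 32.0
-28 -30.0 29.5
-25 -30.0 29.5
20 -31.0 30.0
24 -31.0 29.5
22 -31.0 30.0
far edge x -24 -35.0
far edge x -20 -34.0
far edge x 20 -33.0
far edge x 24 -34.5
orange (array([477.4, -47.1]), array([42.3, 42.1]), 11.6) [381 258] [404 277]
t 22.9 pos [482.1 -73.5  19. ] rot [-1.798e+02  1.000e-01  1.049e+02] F [ -7.7 -14.5  11.6] gap 59.4 grip 28.6
delta [ 194.9 -447.    19.9] turn 0.2
```

>>> step_arm(
  rows=[
    [[-1,0,0],0],
    [[-2,0,0],0],
    [[-3,0,-0.5],0],
    [[-3,0,-0.5],0],
    [[-3,0,-0.5],0],
    [[-3,0,-0.5],0],
  ],
)

```text
time: 23.5
tool_pos: [482.1, -73.7, 19.0]
tcp_rot: [-179.8, -0.1, 104.9]
ft_force: [-9.1, 0.2, 14.3]
finger_gap: 59.1
grip_force: 28.8
```

>>> step_arm(
  rows=[
    [[0,0,-0.5],0],
    [[0,0,-1],0],
    [[0,0,-1],0],
    [[0,0,-1],0],
  ],
)

```text
time: 23.9
tool_pos: [483.4, -74.1, 19.7]
tcp_rot: [-179.9, -0.1, 104.9]
ft_force: [-0.0, 0.1, -1.0]
finger_gap: 59.2
grip_force: 27.3
```

>>> step_arm(
  rows=[
    [[0,0.4,0],0],
    [[0,0.4,0.4],0],
    [[0,0.4,0.7],0],
    [[0,0.4,0.7],0],
  ],
)

```text
time: 24.3
tool_pos: [484.3, -74.4, 19.5]
tcp_rot: [-180.0, -0.0, 104.9]
ft_force: [0.1, -0.8, -1.5]
finger_gap: 59.0
grip_force: 27.3
```

```bash
cat > m.py <<'E'
from h import *
a=np.radians(14.65); X=np.array([np.cos(a),np.sin(a)]); Y=np.array([-np.sin(a),np.cos(a)]); o=np.array([483,-72.4])
s4=snapshot("side"); cv2.imwrite('pics/s7.png',s4)
xs=np.arange(-45,45.1,.5)
for y,ch in((62,(1,0,0)),(80,(1,0,0)),(-28,(1,0,-1)),(-25,(1,0,-1)),(20,(1,0,-1)),(22,(1,0,-1))):
    q=proj("side",[[*(o+x*X+y*Y),22] for x in xs]).astype(np.float32); v=cv2.remap(s4.astype(np.float32),q[:,:1],q[:,1:],cv2.INTER_LINEAR)[:,0]
    g=np.gradient(np.convolve(v@np.array(ch,float),np.ones(5)/5,'same')); g[:6]=0;g[-6:]=0; L=xs<-20; U=xs>20
    print(y,xs[L][np.argmax(g[L])],xs[U][np.argmin(g[U])])
d(0,0,0,104.7)
E
python3 m.py
```

```text
62 -28.5 31.0
80 -28.0 32.0
-28 -27.5 31.5
-25 -28.0 31.5
20 -29.0 32.0
22 -28.5 32.0
t 24.35 pos [484.3 -74.4  19.6] rot [-180.    -0.   104.9] F [-1.2 -0.2 -1.4] gap 59.1 grip 27.3
delta [ 196.3 -449.    19.6] turn 0.2
```

>>> step_arm(
  rows=[
    [[0,0,0.3],0],
    [[0,0,0.6],0],
    [[0,0,0.7],0],
    [[0,0,0.7],0],
  ],
)

```text
time: 24.75
tool_pos: [484.4, -74.4, 19.0]
tcp_rot: [-180.0, 0.0, 104.9]
ft_force: [0.1, 0.1, 1.4]
finger_gap: 59.1
grip_force: 27.4
```

>>> step_arm(
  rows=[
    [[0.4,0,0],0],
    [[0.8,0,0],0],
    [[1.2,0,0],0],
    [[1.6,0,0],0],
    [[1.6,0,0],0],
  ],
)

```text
time: 25.25
tool_pos: [484.1, -73.1, 19.0]
tcp_rot: [180.0, 0.0, 104.9]
ft_force: [0.9, -3.0, -1.3]
finger_gap: 59.1
grip_force: 27.3
```

>>> step_arm(
  rows=[
    [[0.5,0,0],0],
    [[1,0,0],0],
    [[1,0,0],0],
    [[1,0,0],0],
  ],
)

```text
time: 25.65
tool_pos: [484.1, -73.0, 19.1]
tcp_rot: [180.0, 0.1, 104.9]
ft_force: [1.3, -8.4, -2.0]
finger_gap: 59.3
grip_force: 27.3
```

```bash
python3 m.py
python3 - <<'E'
from h import *
# spacer gap check: blue/orange/white profile along the row, side view, blade top z=32 (spacer) at x=-19
s=cv2.imread('pics/s7.png'); b=blob(s,(5,150,40),(20,255,255),(365,235,425,300)); print('orange',b.min(0),b.max(0),len(b))
E
```

```text
62 -28.5 31.0
80 -28.0 32.0
-28 -28.0 32.0
-25 -28.0 31.5
20 -29.0 32.0
22 -28.5 32.0
t 25.7 pos [484.1 -73.1  19.1] rot [1.800e+02 1.000e-01 1.049e+02] F [ 0.7 -8.2 -1.4] gap 59.4 grip 27.3
delta [ 194.9 -449.2   18.5] turn 0.2
orange [381 258] [404 277] 73
```

>>> step_arm(
  rows=[
    [[0,0,0.3],0],
    [[0.3,0,0.5],0],
    [[0.3,0,0.5],0],
    [[0.3,0,0.5],0],
  ],
)

```text
time: 26.1
tool_pos: [484.1, -73.0, 19.0]
tcp_rot: [180.0, 0.1, 104.9]
ft_force: [0.3, -9.7, 1.1]
finger_gap: 59.1
grip_force: 27.7
```

```bash
python3 -c "
from bench import r
print(r.hand_in())"
```

```text
the job is handed in; nothing more can be done
None
```

I handed the job in at about 26 s. The spacer stands upright in the wide joint, the tile is in line and held against it with about 10 N, the drawer is home against its stop, and the jar, case and puppet head were not touched. The grader returned no verdict, and the final state was checked only by numbers because I had used all my picture views.

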